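# Seat a sample cell and hold the sprung clamp past its click

## Robot

A 6-joint arm with a two-finger parallel gripper is mounted at the origin on the work surface. World frame = base frame: x ahead of the robot, y to its left, z up, the work surface at z = 0. Lengths are in mm, angles in rad, forces in N, time in s.
With the tool pointing down it reaches from about 375 to 925 mm from the base axis. Payload 5.7 kg.
Tool frame: the origin (TCP) lies between the finger pads; the fingertips stand 14 mm ahead of it and the grasp point (between the pads) lies 5 mm behind it; z points along the fingers, y is the line along which they close (so a half turn about z gives the same grasp; the last joint's range is limited). The gripper opens to 88 mm and grips with 3 to 60 N. Pads are 20 mm wide; open, the fingers measure 115 mm over their backs; the gripper's body (75 mm by 178 mm) begins 61 mm behind the grasp point.
Start: joints at [-1.377, 0.359, 1.51, -0, 1.272, -0.115], TCP at [182.334, -571.593, 236.623] pointing down, gripper open.
Joint ranges: [-2.97, 2.97], [-1.01, 2.36], [0.21, 2.38], [-0.96, 4.11], [0.2, 2.71], [-2.98, 2.98]. Speed limits (rad/s): [2.39, 2.39, 3.14, 3.14, 3.14, 3.14].

## Interface

Orientations are given as a unit quaternion [x, y, z, w].
In Python, from station import ctrl, effector, kin, optics gives the robot as it stands. Calls block until the motion is done:
- ctrl.movep(position, orientation): joint-space move of the TCP to a pose.
- ctrl.move_l(position, max_speed=150, orientation=None): straight line of the TCP; orientation=None keeps the orientation; max_speed is the mean speed in mm/s.
- ctrl.goto_joints(angles): joint-space move.
- effector.let_go() and effector.close_gripper(): open the fingers fully, or close them until they stop; the grip force is fixed at half the most.
- ctrl.dwell(seconds).
- kin.solve_ik(position, orientation): joint angles nearest the present ones, or None.
- optics.capture(name): name is "scene" or "top" or "wrist"; returns a dict with "frame" (420x560x3 uint8, red, green, blue), "fx", "fy", "cx", "cy" (pixels), "eye" and "rotation" of the camera in the world; the wrist camera has in their place "mount" (4x4, takes a point from camera to tool coordinates, whose origin is the TCP and whose axes are the flange's). Camera axes: x right, y down, z forward; pixel columns grow to the right and rows downward; lengths in mm; the calibration is good to about 2 mm. A picture is of the moment at which its call begins: read the wrist's pose just before it. There is no depth.
A pose or a line that the arm cannot do raises ctrl.PlanningError and nothing moves.
- ctrl.sign_off(): hands the job in; it is judged then, once.
Readings, each from a call of its own:
- ctrl.read_time(): time.
- ctrl.read_q(): joint angles.
- ctrl.read_qd(): joint speeds.
- ctrl.read_joint_torque(): joint torques, N m.
- ctrl.read_eef_pos(): TCP position.
- ctrl.read_eef_rot(): TCP orientation.
- ctrl.read_ft_force(): force on the tool from outside, world axes, zero at the start.
- ctrl.read_moment(): the same for the moment, N m.
- ctrl.read_gripper_width(): opening from 0.0 (shut) to 1.0 (fully open).
- ctrl.read_grip_force(): force on a finger pad.
Only numpy, scipy, OpenCV 4.12 (cv2) and the standard library are available. Lean on these libraries where they do the work, as an engineer would, in place of code of your own. Each camera call takes 0.05 s, during which the arm holds its last target. There are 200 camera calls.

## Task

Put the loose square metal cell into the one empty recess of the aluminium sample box and press it down until it is flush with the box top. Then, with the gripper's fingers on the upright thumb post, swing the sprung clamp arm back away from the robot past its ratchet click, so that its nose lies over the cell, and finish while still holding it there against its spring: do not let go. Leave the round tin, the screwdriver and the box's cover plate where they are.

Things in the scene. Friction and masses are not known exactly. Their poses are not given: they have to be found in the camera images.
- cell_center (a point): Centre of the loose sample cell, a plain steel block 40 x 40 mm and 30 mm high (about 0.13 kg) with a small grey disc on its top. It stands upright on the bench, centre 15 mm up; its axes are parallel to its faces, z up. Any of its four ways round fits the recess.
- recess (a point): Centre of the mouth of the empty square recess, level with the box top, 57 mm above the bench. x (roughly away from the robot) and y run along the recess's and fixture's sides, z up. The recess is 44 x 44 mm, 2 mm wider a side than the cell, in the near right quarter of a fixed aluminium box; the other three quarters are filled flush with look-alike cells.
- seat (a joint): A stiff black seat in the recess: how far it is pressed down, 0 to 0.002 m at the start, 0.007 m = at its stop. A cell just put in stands 5 to 7 mm proud on it; pressing the cell down with 6 to 15 N slides the seat to its stop, where the cell is flush (its centre 15 mm below the recess's mouth), and it stays down.
- clamp_arm (a joint): Swing of the sprung clamp arm about its upright pivot, rad: 0 = at rest, growing anticlockwise seen from above. A small upright pawl pin rides on the arm's toothed sector and drops into its notch (the click) at about 0.63; hard stop at 0.75. It does not latch: the spring drives the arm back to 0 if let go. Push needed at the thumb post: about 4.5 N at rest, 9 to 11 N past the click.
- fixture: The fixture: the aluminium box (120 x 120 mm, 45 mm high) and the clamp on a grey base plate (180 x 290 mm, 12 mm thick), fixed to the bench. Origin on the bench under the box centre, 26 mm further along x and y than the recess; same axes as the recess.
- pivot (a point): Axis of the clamp arm's pivot, at the arm's height (65 mm above the bench), 71 mm further along the recess's x and 64 mm towards its -y from the recess. Same axes as the recess.
- thumb_post: Upright round steel post (a free-turning sleeve), 16 mm in diameter, 45 mm high, on the end of the clamp arm; origin at the centre of its foot, 70.5 mm above the bench. It swings round the pivot at 100 mm radius; at rest it lies 34 mm towards -x and 94 mm towards -y of the pivot (recess axes), at 0.70 rad 34 mm towards +x and 94 mm towards -y. Nothing stands near it.
- nose_tip (a point): Underside of the round tip (16 mm wide, 11 mm thick) of the clamp arm's nose, 76 mm from the pivot, 2.5 mm above the box top. At rest it lies clear of the recess, over the far right quarter of the box; past the click it lies over the near right quarter's edge. A cell that is not pressed flush is in its way.
- tin: Round aluminium tin, 48 mm in diameter and 34 mm high, standing near the cell. Bystander. Origin under its centre.
- screwdriver: Screwdriver with a red handle, 190 mm long, lying to the right of the fixture. Bystander.
- cover: The box's flat aluminium cover plate, 120 x 120 x 5 mm with four holes, lying on the bench. Bystander. Origin under its centre.
There are look-alikes about, which are no part of the job. Leave any pink or yellow look-alike of the part that bears cell_center alone.

How it is judged:
By the outcome, as a careful person would: the job done as asked, in the order asked, and still so for the second after the job is handed in, while the arm keeps its last pose, push and grip.
It also fails if it takes over 58 s, if anything falls off the work surface, if the arm or the gripper's body presses on something with over 40 N, if the wrist force passes 120 N, or if a joint passes its speed limit or range.

## Working session

There is one attempt and no reset: what is moved stays moved. The work goes in short steps, each a Python script; the robot and the scene stay as the last script left them, time stands still between calls to the robot, and variables do not carry over. Pictures are saved under pics/ and viewed, at most 10 in all, crops included, and the job is handed in when it is done.

```bash
ls; mkdir -p pics; python3 - <<'E'
from station import ctrl, effector, kin, optics
import cv2, numpy as np
for n in ["scene","top"]:
    c=optics.capture(n); cv2.imwrite(f"pics/{n}0.png",cv2.resize(c["frame"][:,:,::-1],(800,600),interpolation=cv2.INTER_CUBIC))
    print(n,{k:np.round(v,4).tolist() for k,v in c.items() if k!="frame"})
print(ctrl.read_time(),ctrl.read_eef_rot(),ctrl.read_ft_force(),ctrl.read_gripper_width())
E
```

```text
pics
scene {'fx': 383.2829, 'fy': 383.2829, 'cx': 278.1689, 'cy': 208.9584, 'eye': [1142.3192, 275.2756, 711.6149], 'rotation': [0.526, 0.7645, -0.3079, -0.2097]}
top {'fx': 531.4425, 'fy': 531.4425, 'cx': 276.32, 'cy': 214.1271, 'eye': [441.5516, 45.1676, 1538.8558], 'rotation': [0.7157, -0.6969, 0.0326, -0.0304]}
0.1 [ 9.88107687e-01  1.53761310e-01 -3.64177521e-05 -8.10145564e-04] [ 0.76448972  0.32646879 -0.26589566] 0.9978544157729277
```

View pics/top0.png

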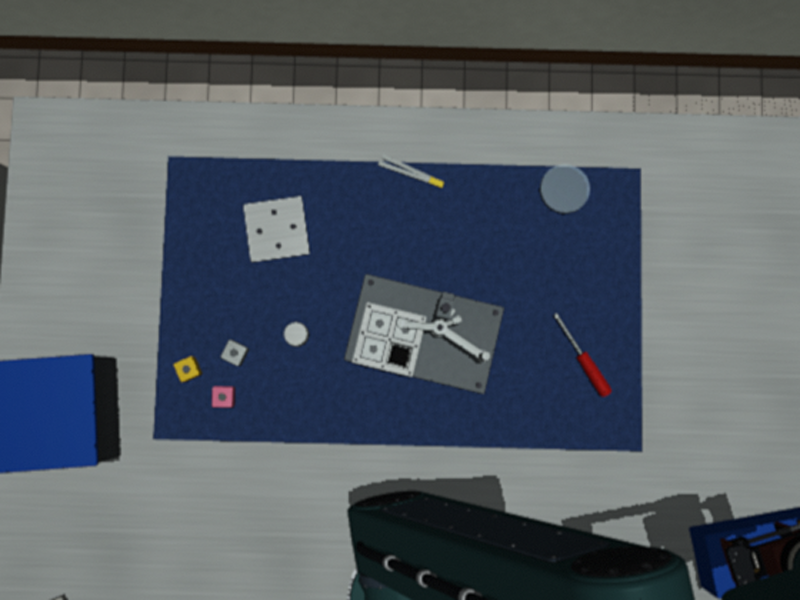

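View pics/scene0.png

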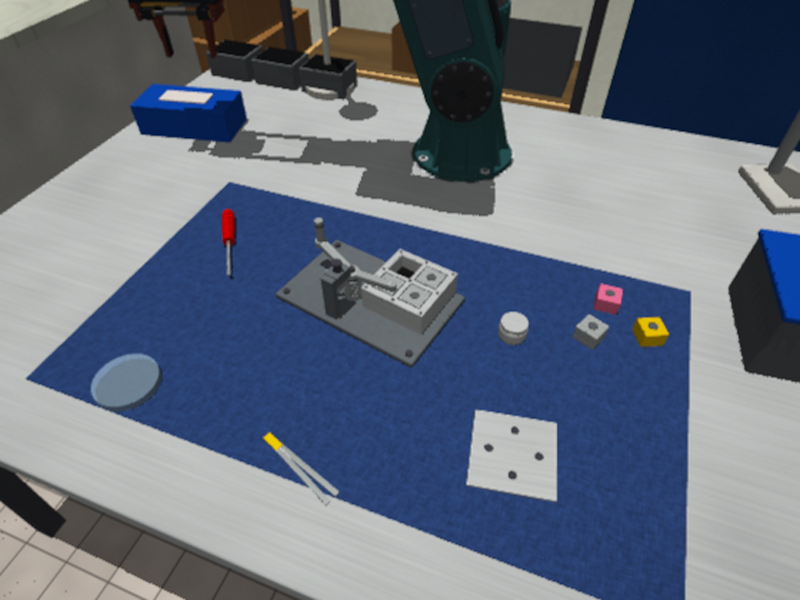

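The top view (800x600 scale) shows the grey cell at (234,352), pink at (222,397), yellow at (187,369) and the tin at (295,334). The recess is at (400,356), the pivot at (440,328) and the thumb post at (486,356). I'll back-project these and then look closer with the wrist camera.

```bash
cat > h.py <<'E'
from station import ctrl, effector, kin, optics
import cv2, numpy as np
from scipy.spatial.transform import Rotation as R
def rot(c): 
    r=np.array(c["rotation"]); return R.from_quat(r).as_matrix() if r.size==4 else r
def back(c,uv,z):
    "pixel uv -> world point at height z"
    d=rot(c)@np.array([(uv[0]-c["cx"])/c["fx"],(uv[1]-c["cy"])/c["fy"],1]); e=np.array(c["eye"])
    return e+d*(z-e[2])/d[2]
def proj(c,P):
    q=(np.atleast_2d(P)-np.array(c["eye"]))@rot(c); return np.c_[c["fx"]*q[:,0]/q[:,2]+c["cx"],c["fy"]*q[:,1]/q[:,2]+c["cy"]]
def wrist():
    T=np.eye(4);T[:3,3]=ctrl.read_eef_pos();T[:3,:3]=R.from_quat(ctrl.read_eef_rot()).as_matrix()
    c=optics.capture("wrist"); M=T@np.array(c["mount"]); c["eye"]=M[:3,3]; c["rotation"]=M[:3,:3]; return c
def down(yaw): # tool z down; tool y axis (closing line) at world angle yaw
    y=np.array([np.cos(yaw),np.sin(yaw),0]); z=np.array([0,0,-1.]); return R.from_matrix(np.c_[np.cross(y,z),y,z]).as_quat()
E
python3 - <<'E'
from h import *
c=optics.capture("top"); s=optics.capture("scene")
up=lambda p:((p[0]+.5)*.7-.5,(p[1]+.5)*.7-.5)
for n,p,z in [("cell",(234,352),30),("pink",(222,397),30),("yel",(187,369),30),("tin",(295,334),34),("recess",(400,356),57),("pivot",(440,328),80),("post",(486,356),115)]:
    P=back(c,up(p),z); print(n,P.round(1),(proj(s,P)/.7).round(0))
print(np.array(optics.capture("wrist")["mount"]).round(3))
y=R.from_quat(ctrl.read_eef_rot()).as_matrix(); print(y.round(2))
E
```

```text
cell [476.6 358.7  30. ] [[591. 325.]]
pink [387.4 378.3  30. ] [[609. 292.]]
yel [440.6 450.1  30. ] [[651. 324.]]
tin [515.3 238.7  34. ] [[514. 320.]]
recess [476.8  29.8  57. ] [[404. 264.]]
pivot [532.  -45.6  80. ] [[351. 264.]]
post [ 479.6 -130.7  115. ] [[318. 219.]]
[[-1.00000e-03 -9.56000e-01 -2.94000e-01  8.08570e+01]
 [ 1.00000e+00 -1.00000e-03 -0.00000e+00 -2.87000e-01]
 [ 0.00000e+00 -2.94000e-01  9.56000e-01 -1.47947e+02]
 [ 0.00000e+00  0.00000e+00  0.00000e+00  1.00000e+00]]
[[ 0.95  0.3  -0.  ]
 [ 0.3  -0.95  0.  ]
 [ 0.   -0.   -1.  ]]
```

```bash
cat > run1.py <<'E'
from h import *
import pickle
def best(p,yaws):
    q=[(np.abs(np.array(kin.solve_ik(p,down(y)))-ctrl.read_q()).max(),y) for y in yaws if kin.solve_ik(p,down(y)) is not None]; return min(q)
def view(p,yaw,name):
    ctrl.movep(p,down(yaw)); ctrl.dwell(.3); c=wrist(); pickle.dump(c,open(name+".pkl","wb"))
    cv2.imwrite(f"pics/{name}.png",cv2.resize(c["frame"][:,:,::-1],(800,600),interpolation=cv2.INTER_CUBIC)); print(name,ctrl.read_time(),ctrl.read_eef_pos(),ctrl.read_q())
f=np.radians(-102)
print(best([500,-30,260],[f,f+np.pi]))
view([500,-30,260],f,"fix")
view([476,358,200],f,"cell")
E
python3 run1.py
```

```text
(np.float64(1.4441782691309921), np.float64(1.361356816555577))
fix 2.8417 [500.01576398 -30.28228618 259.96023856] [-1.98453842e-01  1.93245946e-01  1.68701052e+00 -2.26838927e-05
  1.26139130e+00  1.58225809e+00]
cell 4.65 [476.37036254 357.47167018 200.17475487] [ 5.27820533e-01  3.86592251e-01  1.56407763e+00 -7.39610126e-06
  1.19067805e+00  2.30906263e+00]
```

View pics/fix.png

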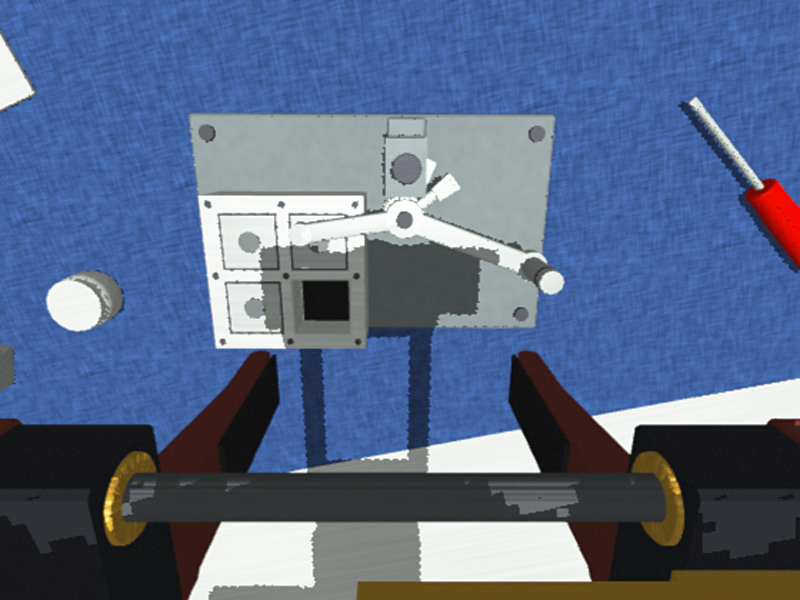

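View pics/cell.png

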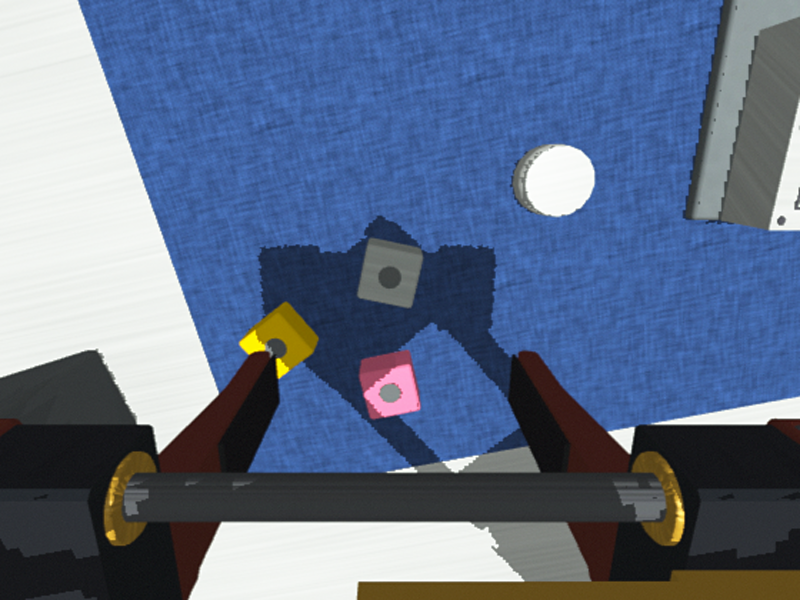

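The fixture view shows the box top with the recess around (325,300), the pivot at (404,219) and the post top at (550,281). The cell view shows the grey cell's top at about (390,272), yellow at (280,340) and pink at (390,390), all well apart. I'll enlarge these to read corners.

```bash
python3 - <<'E'
import pickle,cv2,numpy as np
f=pickle.load(open("fix.pkl","rb"))["frame"][:,:,::-1]; c=pickle.load(open("cell.pkl","rb"))["frame"][:,:,::-1]
cv2.imwrite("pics/boxz.png",cv2.resize(f[130:250,130:290],None,fx=5,fy=5,interpolation=cv2.INTER_CUBIC))
z=lambda im:cv2.resize(im,None,fx=6,fy=6,interpolation=cv2.INTER_CUBIC)
cv2.imwrite("pics/cellz.png",np.hstack([cv2.convertScaleAbs(z(c[160:220,240:305]),alpha=1.6),z(f[170:230,340:405])]))
E
```

```text
(no output)
```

View pics/boxz.png

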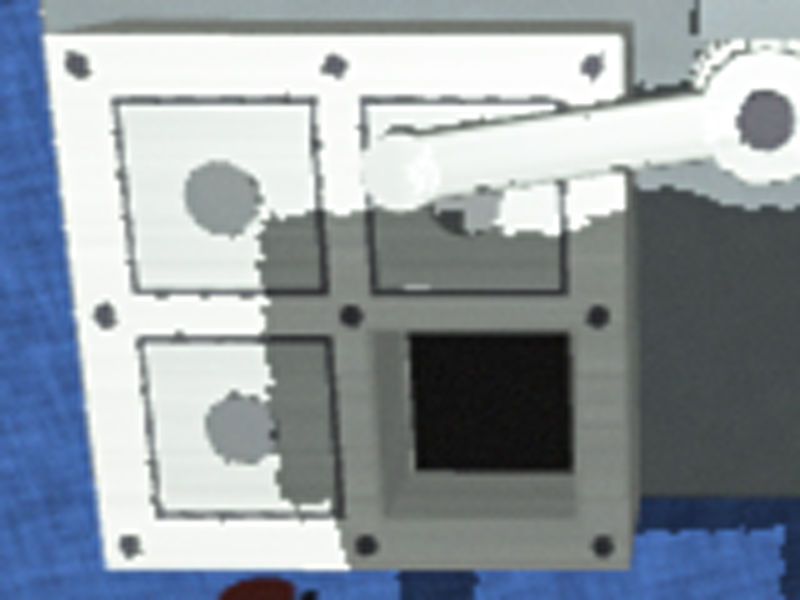

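View pics/cellz.png

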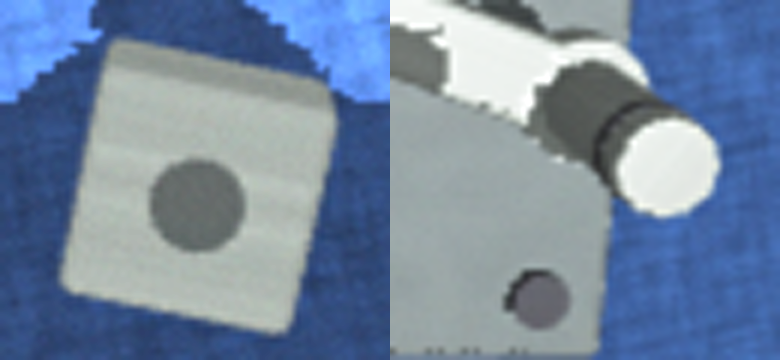

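Readings in the enlargements:
- **Box crop:** top corners at (44,34), (627,34), (632,568) and (105,570), with the middle screw at (351,315).
- **Cell crop:** top corners at (105,66), (334,120), (285,334) and (62,288), with the disc at (197,205).
- **Post crop:** top at (668,165).

```bash
python3 - <<'E'
from h import *
import pickle
from scipy.optimize import least_squares
f=pickle.load(open("fix.pkl","rb")); c=pickle.load(open("cell.pkl","rb"))
def px(p,s,o): return (np.array(p,float)+.5)/s-.5+np.array(o)
def fit(cam,uv,z,h,x0):
    W=np.array([back(cam,p,z)[:2] for p in uv]); L=h*np.array([[1,1],[1,-1],[-1,-1],[-1,1]])
    def T(a): return L@np.array([[np.cos(a[2]),np.sin(a[2])],[-np.sin(a[2]),np.cos(a[2])]])+a[:2]
    r=least_squares(lambda a:(T(a)-W).ravel(),x0); print("sides",np.linalg.norm(W-np.roll(W,1,0),axis=1).round(1),"res",np.abs(r.fun).max().round(1)); return r.x
b=fit(f,[px(p,5,(130,130)) for p in [(44,34),(627,34),(632,568),(105,570)]],57,60,[500,50,-.2])
mid=back(f,px((351,315),5,(130,130)),57)
cl=fit(c,[px(p,6,(240,160)) for p in [(105,66),(334,120),(285,334),(62,288)]],30,20,[476,358,-.5])
disc=back(c,px((197,205),6,(240,160)),30)
Rb=R.from_euler('z',b[2]).as_matrix()[:2,:2]
rec=b[:2]+Rb@[-26,-26]; piv=rec+Rb@[71,-64]; post=piv+Rb@[-34,-94]
print("box",b.round(3),np.degrees(b[2]),"midscrew",mid.round(1)); print("cell",cl.round(3),np.degrees(cl[2]),"disc",disc.round(1))
print("rec",rec,"piv",piv,"post",post,"post measured",back(f,px((278,165),6,(340,170)),115.5))
np.savez("g.npz",b=b,rec=rec,piv=piv,post=post,cl=cl)
t=optics.capture("top"); print((proj(t,[[*cl[:2],30],[*rec,57],[*post,115.5]])/.7).round(0))
E
```

```text
sides [120.5 121.3 120.  121. ] res 1.0
sides [38.4 38.3 37.5 38.3] res 1.5
box [ 5.09681e+02  5.20050e+01 -2.13000e-01] -12.224651211233125 midscrew [509.7  52.4  57. ]
cell [ 4.76648e+02  3.60701e+02 -4.26000e-01] -24.39912983820593 disc [476.5 360.7  30. ]
rec [478.76487863  32.10008138] piv [534.60324576 -45.48262775] post [ 481.47014109 -130.15182633] post measured [ 481.52945605 -129.55731916  115.5       ]
[[233. 352.]
 [399. 355.]
 [486. 355.]]
```

Everything agrees: box sides come out at 120–121 mm, and the post and disc positions cross-check. Next I'll grasp the cell, then re-view the box with the tool flipped so that any camera-mount bias shows.

```bash
cat > pick.py <<'E'
from h import *
from run1 import view
E
sed -i '/^f=np/,$d' run1.py
cat > pick.py <<'E'
from h import *
from run1 import view
g=np.load("g.npz"); cl,rec,b=g["cl"],g["rec"],g["b"]
o=down(cl[2]+np.pi/2)
ctrl.movep([cl[0],cl[1],110],o)
ctrl.move_l([cl[0],cl[1],32],100); ctrl.dwell(.2); print("ft",ctrl.read_ft_force(),ctrl.read_eef_pos())
effector.close_gripper(); ctrl.dwell(.2); print("w*88",88*ctrl.read_gripper_width(),ctrl.read_grip_force())
ctrl.move_l([cl[0],cl[1],130],120)
print("w*88",88*ctrl.read_gripper_width(),ctrl.read_ft_force())
view([rec[0]-10,rec[1]+10,220],b[2]+np.pi/2,"box2")
E
python3 pick.py
```

```text
ft [-0.49907857 -0.39520826  1.05505759] [477.11990397 360.97813812  32.69530655]
w*88 39.97903032426681 29.99850869178772
w*88 39.959459625433574 [-0.41786379 -0.38978639 -1.44608246]
box2 11.875 [468.80650345  42.58751364 219.7939802 ] [-5.63252816e-02  1.90549691e-01  1.80066875e+00  3.48076052e-05
  1.15070822e+00 -1.41464541e+00]
```

View pics/box2.png

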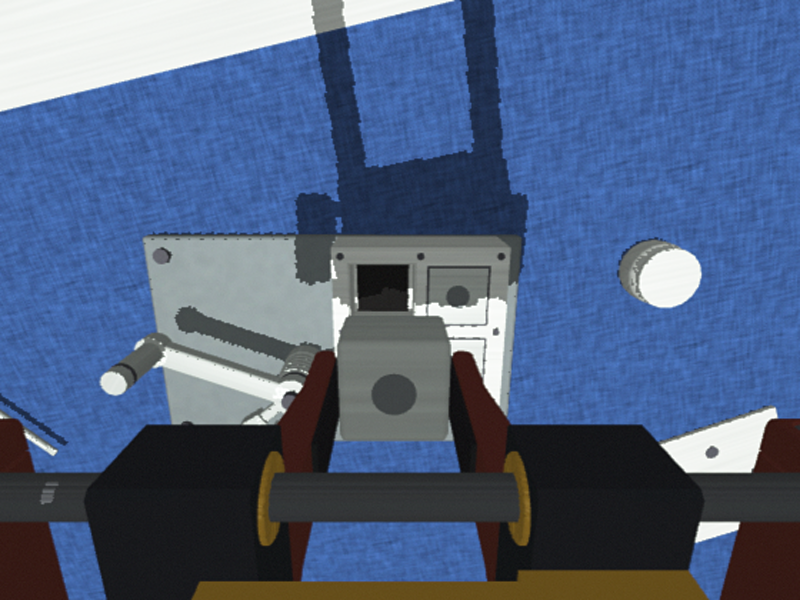

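The cell is gripped (40.0 mm wide), with its disc at (394,394). The recess mouth is around (383,285), with near-edge screws at about (340,256), (420,256) and (501,256). I'll enlarge to read these precisely.

```bash
python3 - <<'E'
import pickle,cv2
f=pickle.load(open("box2.pkl","rb"))["frame"][:,:,::-1]
cv2.imwrite("pics/box2z.png",cv2.resize(cv2.convertScaleAbs(f[160:250,225:370],alpha=1.3),None,fx=5.5,fy=5.5,interpolation=cv2.INTER_CUBIC))
E
```

```text
(no output)
```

View pics/box2z.png

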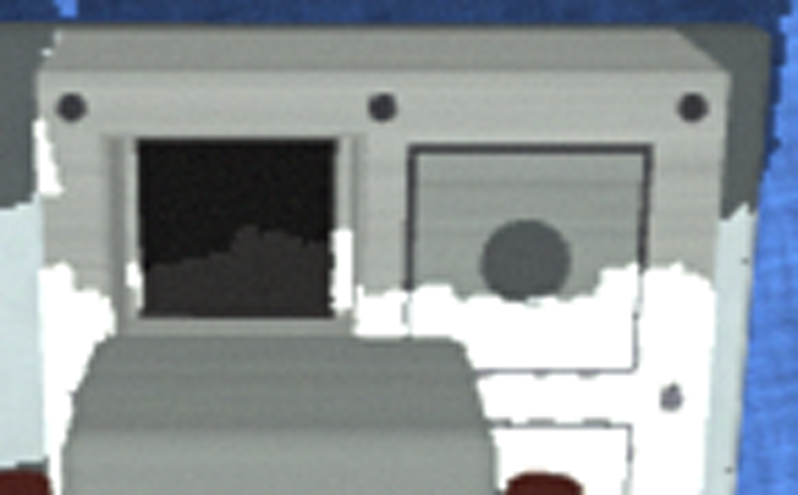

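```bash
python3 - <<'E'
from h import *
import pickle
f=pickle.load(open("fix.pkl","rb")); c=pickle.load(open("box2.pkl","rb")); g=np.load("g.npz"); a=g["b"][2]
Rb=R.from_euler('z',a).as_matrix()[:2,:2]
def px(p,s,o): return (np.array(p,float)+.5)/s-.5+np.array(o)
D=[]
for p,q in [((603,545),(71,107)),((367,545),(383,107)),((129,545),(692,107)),((105,315),(672,398)),((239,430),(526,261)),((632,568),(42,72)),((105,570),(730,72))]:
    A=back(f,px(p,5,(130,130)),57)[:2]; B=back(c,px(q,5.5,(225,160)),57)[:2]; D.append(Rb.T@(B-A)); print(A.round(1),B.round(1),D[-1].round(1))
print("mean local diff",np.mean(D,0))
# cell in hand from disc
tc=np.array([468.81,42.59,219.79]); d=back(c,px((394,394),1/.7,(0,0)),tc[2]-2.7)
print("disc-TCP local",Rb.T@(d-tc)[:2])
E
```

```text
[445.5  11. ] [445.3  10.9] [-0.1 -0.1]
[456.8  63.7] [456.8  64. ] [-0.   0.3]
[468.1 116.9] [468.2 116.5] [ 0.1 -0.3]
[520.9 105. ] [521. 105.] [0.1 0. ]
[489.4  84.2] [489.6  83.5] [ 0.4 -0.6]
[438.6   5.8] [438.3   7.6] [-0.6  1.6]
[463.4 124.2] [463.5 123.8] [ 0.1 -0.3]
mean local diff [-0.01210709  0.07116587]
disc-TCP local [0.14329347 0.39820063]
```

```bash
cat > place.py <<'E'
from h import *
g=np.load("g.npz"); rec,b=g["rec"],g["b"]
o=down(b[2]+np.pi/2); Rb=R.from_euler('z',b[2]).as_matrix()[:2,:2]
ctrl.movep([*rec,104],o); ctrl.dwell(.2)
off=rec-ctrl.read_eef_pos()[:2]; print("steady error",off); t=rec+off
ctrl.move_l([*t,93],60); ctrl.dwell(.2); F0=np.array(ctrl.read_ft_force()); print(F0,ctrl.read_eef_pos())
for z in np.arange(90,71.4,-2.6):
    ctrl.move_l([*t,z],40); F=np.array(ctrl.read_ft_force())-F0
    print(z.round(1),F.round(1),ctrl.read_eef_pos().round(1))
    if np.abs(F).max()>12: print("STOP"); break
else:
    effector.let_go(); ctrl.dwell(.2); ctrl.move_l([*t,125],120)
    print("released",ctrl.read_time(),88*ctrl.read_gripper_width())
E
python3 place.py
```

```text
steady error [-1.66263748 -0.04744026]
[-0.27896627 -0.02199659 -1.5618926 ] [477.20943255  32.02314878  93.04277677]
90.0 [ 0.3 -0.   0.6] [476.9  32.1  89.8]
87.4 [-0.4 -1.  -0.4] [476.9  32.   87.2]
84.8 [ 0.1 -0.2  0.5] [476.9  32.1  84.6]
82.2 [ 0.5 -0.7  0.1] [476.9  32.1  82. ]
79.6 [-0.3 -0.3  1. ] [477.   32.1  79.4]
77.0 [-0.2  1.4  1.2] [477.   32.1  76.8]
74.4 [ 0.7 -0.7  0.3] [477.   32.   74.2]
71.8 [1.2 0.5 1. ] [476.9  32.1  71.6]
released 16.825 88.14350526837579
```

The cell went in without any force. Now I'll press it flush under force guard.

```bash
cat > press.py <<'E'
from h import *
g=np.load("g.npz"); rec=g["rec"]
effector.close_gripper(); ctrl.move_l([*rec,125],60); ctrl.dwell(.2)
F0=np.array(ctrl.read_ft_force())
ctrl.move_l([*rec,80],100); ctrl.dwell(.1)
z=80
while z>67:
    z-=1; ctrl.move_l([*rec,z],25); F=np.array(ctrl.read_ft_force())-F0; p=ctrl.read_eef_pos()
    print(z,F.round(1),p.round(1))
    if F[2]>24: break
ctrl.dwell(.2); print((np.array(ctrl.read_ft_force())-F0).round(1),ctrl.read_eef_pos())
ctrl.move_l([*rec,130],120); print(ctrl.read_time())
E
python3 press.py
```

```text
79 [ 0.5 -0.1 -1.2] [479.   32.1  79.3]
78 [ 0.2  0.9 -0.5] [478.7  32.1  78. ]
77 [ 0.3  0.4 -0.7] [478.7  32.1  76.9]
76 [ 0.5  1.3 -0.2] [478.9  32.1  76. ]
75 [ 0.5 -0.   2.5] [478.9  32.1  75.1]
74 [0.4 0.3 2.7] [478.9  32.1  74. ]
73 [0.6 0.4 2. ] [478.9  32.1  73. ]
72 [1.2 0.8 1.2] [478.9  32.1  72. ]
71 [-0.4 -0.1  8.1] [478.9  32.1  71.3]
70 [-3.1  0.3 19.2] [479.   32.1  71.2]
69 [-5.8  0.5 30.7] [479.1  32.1  71.1]
[-5.9  0.8 29.9] [479.09117315  32.09775038  71.13303356]
22.925
```

The stop came at tip height 57.1 mm, which is flush, but the sliding force before it was low. I'll check by looking.

```bash
python3 - <<'E'
from h import *
import pickle
g=np.load("g.npz"); rec,b=g["rec"],g["b"]
Rb=R.from_euler('z',b[2]).as_matrix()[:2,:2]
effector.let_go()
ctrl.movep([*(rec+Rb@[15,0]),150],down(b[2]+np.pi/2)); ctrl.dwell(.3); c=wrist(); pickle.dump(c,open("chk.pkl","wb"))
p=proj(c,[[*rec,57]])[0]; x,y=[int(max(0,v)) for v in (p-[100,75])]
cv2.imwrite("pics/chk.png",cv2.resize(c["frame"][y:y+150,x:x+200,::-1],None,fx=4,fy=4,interpolation=cv2.INTER_CUBIC)); print(p,x,y,ctrl.read_time())
for h in (20,22): print((4*(proj(c,[[*(rec+Rb@[i*h,j*h]),57] for i,j in [(1,1),(1,-1),(-1,-1),(-1,1)]])-[x,y])).round(0).tolist())
E
```

```text
[275.23338279 201.2939603 ] 175 126 24.9
[[505.0, 401.0], [298.0, 401.0], [292.0, 197.0], [509.0, 197.0]]
[[515.0, 411.0], [287.0, 411.0], [281.0, 186.0], [520.0, 186.0]]
```

View pics/chk.png

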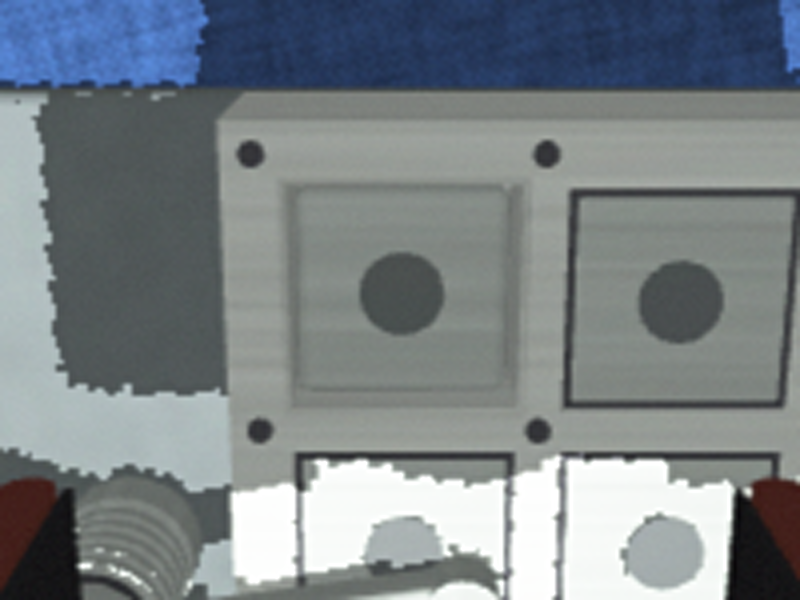

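The cell sits in the recess, its top spanning about (298,188)–(508,388), which matches the size projected for a flush 40 mm top. Next is the thumb post: grasp it across the tangent, then swing along the arc.

```bash
cat > post.py <<'E'
from h import *
g=np.load("g.npz"); piv,b=g["piv"],g["b"]; a=b[2]
phi0=np.arctan2(-94,-34)+a
P=lambda th,z=94:[piv[0]+100*np.cos(phi0+th),piv[1]+100*np.sin(phi0+th),z]
O=lambda th:down(phi0+th+np.pi/2)
ctrl.movep(P(0,165),O(0)); ctrl.move_l(P(0),100); ctrl.dwell(.3)
F0=np.array(ctrl.read_ft_force()); print(ctrl.read_eef_pos()-P(0))
effector.close_gripper(); ctrl.dwell(.3)
print("w",88*ctrl.read_gripper_width(),"F",(np.array(ctrl.read_ft_force())-F0).round(1),ctrl.read_time())
np.save("F0.npy",F0)
E
cat > swing.py <<'E'
from h import *
F0=np.load("F0.npy"); g=np.load("g.npz"); piv,b=g["piv"],g["b"]; phi0=np.arctan2(-94,-34)+b[2]
def st(th):
    F=np.array(ctrl.read_ft_force())-F0; p=ctrl.read_eef_pos()-np.r_[piv,0]; ph=phi0+th
    print(round(th,2),"th",(np.arctan2(p[1],p[0])-phi0).round(3),"r",np.hypot(*p[:2]).round(1),"Ft",(-F[0]*np.sin(ph)+F[1]*np.cos(ph)).round(1),"Fr",(F[0]*np.cos(ph)+F[1]*np.sin(ph)).round(1),"w",round(88*ctrl.read_gripper_width(),1),"t",ctrl.read_time())
    return F
for th in [.1,.2,.3,.4,.5,.55,.6,.65,.7]:
    ph=phi0+th
    ctrl.move_l([piv[0]+100*np.cos(ph),piv[1]+100*np.sin(ph),94],40,down(ph+np.pi/2))
    if np.linalg.norm(st(th))>35: print("STOP"); break
ctrl.dwell(.3); st(th)
E
python3 post.py
```

```text
[ 0.30933234 -0.15159519  0.46688791]
w 15.84357775472495 F [-2.7  1.3  1. ] 28.8833
```

Gripped at 15.8 mm, matching the 16 mm post. Now the swing.

```bash
python3 swing.py
```

```text
0.1 th 0.088 r 100.0 Ft -6.5 Fr -0.6 w 15.6 t 29.2833
0.2 th 0.185 r 100.0 Ft -7.1 Fr -1.0 w 15.6 t 29.6833
0.3 th 0.282 r 100.0 Ft -6.3 Fr -0.1 w 15.5 t 30.0833
0.4 th 0.38 r 100.0 Ft -7.4 Fr -0.7 w 15.4 t 30.4833
0.5 th 0.478 r 100.0 Ft -7.2 Fr 0.2 w 15.8 t 30.8833
0.55 th 0.527 r 100.0 Ft -9.3 Fr 1.0 w 15.4 t 31.1583
0.6 th 0.576 r 100.0 Ft -9.0 Fr -0.6 w 15.7 t 31.4333
0.65 th 0.625 r 100.0 Ft -8.8 Fr 0.5 w 15.4 t 31.7083
0.7 th 0.674 r 100.0 Ft -10.0 Fr 0.3 w 15.9 t 31.9833
0.7 th 0.672 r 100.0 Ft -10.9 Fr -0.5 w 15.4 t 32.2833
```

```bash
sed -i 's/for th in \[.*\]:/for th in [.725]:/' swing.py; python3 swing.py; python3 - <<'E'
from h import *
g=np.load("g.npz"); rec=g["rec"]
w=wrist(); s=optics.capture("scene"); p=proj(s,[[*rec,57]])[0].astype(int)
z=lambda im,k:cv2.resize(im[:,:,::-1],None,fx=k,fy=k,interpolation=cv2.INTER_CUBIC)
sc=z(s["frame"][p[1]-60:p[1]+45,p[0]-90:p[0]+50],4)[:420]
wr=cv2.resize(w["frame"][60:300,:240,::-1],(240,240))
out=np.zeros((420,800,3),np.uint8); out[:,:560]=sc; out[:240,560:]=wr; cv2.imwrite("pics/end.png",out)
E
```

```text
0.72 th 0.696 r 100.0 Ft -10.2 Fr 0.3 w 15.8 t 32.5333
0.72 th 0.696 r 100.0 Ft -10.1 Fr 0.4 w 15.2 t 32.8333
```

View pics/end.png

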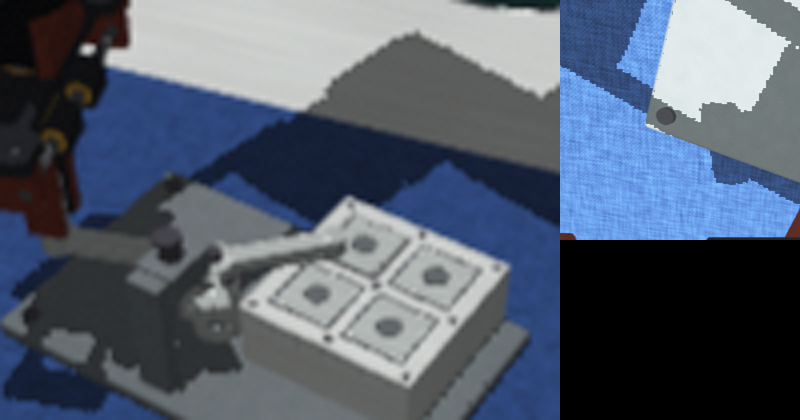

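The picture shows the nose tip at (340,245), over the edge of the cell in the near right quarter, with all four cells flush. The fingers hold the post at an arm angle of about 0.70 rad against roughly 10 N. I'm handing it in while still holding.

```bash
python3 -c "
from station import ctrl
print(ctrl.sign_off(), ctrl.read_time())"
```

```text
the job is handed in; nothing more can be done
the job is handed in; nothing more can be done
```

The cell is in the recess and pressed flush, and the gripper is still holding the clamp arm past its click at about 0.70 rad, with the nose over the cell. I handed the job in at about 33 s on the robot's clock.

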